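Unlatch the trailer coupler and hold the tongue up off the ball

ROBOT

A 6-joint arm with a two-finger parallel gripper is mounted at the origin on the work surface. World frame = base frame: x ahead of the robot, y to its left, z up, the work surface at z = 0. Lengths are in mm, angles in rad, forces in N, time in s.
With the tool pointing down it reaches from about 400 to 825 mm from the base axis. Payload 7 kg.
Tool frame: the origin (TCP) lies at the very end of the fingers, on their centre line; the grasp point (between the pads) lies 19 mm behind it; z points along the fingers, y is the line along which they close (so a half turn about z gives the same grasp; the last joint's range is limited). The gripper opens to 88 mm and grips with 3 to 60 N. Pads are 19 mm wide; open, the fingers measure 130 mm over their backs; the gripper's body (78 mm by 193 mm) begins 47 mm behind the grasp point.
Start: joints at [1.633, 0.359, 0.012, 0, -1.224, -0.288], TCP at [151.134, 657.84, 226.561] pointing down, gripper open.
Joint ranges: [-3.07, 3.07], [-1.43, 2.12], [-1.02, 1.25], [-3.03, 1.67], [-3.05, -0], [-3.03, 3.03]. Speed limits (rad/s): [2.39, 2.39, 3.01, 3.14, 3.14, 3.14].

INTERFACE

Orientations are given as a unit quaternion [x, y, z, w].
In Python, from plant import bot gives the robot as it stands. Calls block until the motion is done:
- bot.move_ptp(position, orientation): joint-space move of the TCP to a pose.
- bot.line_to(position, velocity=150, ori=None): straight line of the TCP; ori=None keeps the orientation; velocity is the mean speed in mm/s.
- bot.move_joints(angles): joint-space move.
- bot.move_gripper(opening, force=None): finger opening in mm; force is the grip in N (None keeps the last); returns when the fingers have stopped.
- bot.pause(seconds).
- bot.solve_ik(position, orientation): joint angles nearest the present ones, or None.
- bot.read_state(): the state.
- bot.camera(name): name is "side" or "top"; returns the picture (384x512x3 uint8, red, green, blue); there is no depth.
- bot.get_calibration(name): a dict with "fx", "fy", "cx", "cy" (pixels), "distortion" ([k1, k2, p1, p2, k3] as OpenCV has them; the pictures are not rectified), "view" (4x4, takes a point from world to camera coordinates). Camera axes: x right, y up, looking along -z (the intrinsics and any distortion apply to the point x, -y, -z); pixel columns grow to the right and rows downward; lengths in mm; the calibration is good to about 2 mm. A picture is of the moment at which its call begins. get_calibration takes no time and is no camera call.
A pose or a line that the arm cannot do raises bot.Unreachable and nothing moves.
- bot.close_job(): hands the job in; it is judged then, once.
The state is a dict: "t": time; "joint_pos": joint angles; "qvel": joint speeds; "tau": joint torques, N m; "tcp_pos": TCP position; "eef_rot": TCP orientation; "contact_force": force on the tool from outside, world axes, zero at the start; "moment": the same for the moment, N m; "width": finger opening in mm; "finger_force": force on a finger pad.
Only numpy, scipy, OpenCV 4.12 (cv2) and the standard library are available. Lean on these libraries where they do the work, as an engineer would, in place of code of your own. Each camera call takes 0.05 s, during which the arm holds its last target. There are 200 camera calls.

TASK

Uncouple the trailer tongue on the workbench: take the safety pin out of the latch and leave it in the parts tray, then pull the latch's ball-knob handle straight out sideways against its spring and, keeping it pulled, lift the tongue off the hitch ball. Raise the coupler about 10 cm and finish while still holding it up there with the gripper, steady; do not let go. Leave the jar, the wrench and the hammer where they are.

Things in the scene. Friction and masses are not known exactly. Their poses are not given: they have to be found in the camera images.
- rig: Hitch mock-up bolted to the bench, never moves: plywood board 150 x 530 x 20 mm with a ball mount in a receiver tube and a pivot bracket. Origin: board underside, straight below the ball. z up; y runs along the tongue from pivot (y = -280 mm) to ball; board from y = -350 to +180 mm. Its -x side, facing the robot, is the latch side: the handle is pulled straight towards -x.
- ball (a point): Centre of the steel hitch ball, 48 mm in diameter, fixed, 94 mm above the bench; axes as the rig's.
- tongue: Tongue stub: grey 50 x 46 mm tube with a steel coupler on the ball. Origin on the pivot axis; while down, its axes are parallel to the rig's. It turns about its x as the ball end rises (0 seated, to 0.9 rad), falls back if let go. Ball socket centre at y = +280 mm, z = 0. Mass with latch about 1.2 kg (0.95 to 1.5): lifting at the coupler takes 6 to 10 N.
- pivot (a point): Centre of the tongue's pivot axis (the axis lies along the rig's x), 94 mm above the bench, 280 mm from the ball.
- coupler (a point): Top of the coupler dome (68 to 74 mm wide), over the ball centre: 124 mm above the bench when the tongue is down on the ball, and the highest part of tongue and coupler but for a 3 mm cap on it.
- housing (a point): Centre of the flat top of the steel latch housing, where the pin's hole opens, 91 mm above the bench. The housing is a block 28 mm wide along the tongue and 26 mm high, sticking out of the coupler from 30 to 74 mm off the tongue's middle line on the -x side; this point is 52 mm off it.
- latch (a joint): Travel of the spring bolt in m: 0 home (under the ball), 0.018 outer stop; slides towards the tongue's -x. Spring 9 N at home, 17 N at the stop; springs back when let go. The coupler can rise only 2 mm until the bolt is out more than 0.011: pull 0.015 and keep it there till the coupler is 20 mm up. With the safety pin in, it cannot be pulled.
- latch_knob (a point): Centre of the black ball knob, 28 mm in diameter, topping the latch's upright 12 mm steel handle; 156 mm above the bench with tongue down. In the tongue's frame: x = -112 mm minus latch travel, y = +280 mm, z = +62 mm. Grasp it from above, fingers closing along the rig's x (it pulls best so; room beside it). It can turn between the fingers as the tongue rises.
- pin: Safety pin, upright in the housing's hole, 79 mm long, 60 g. Origin: underside of its 20 mm collar, on the housing top; z up along the pin. Shank 7 mm thick, 38 mm long below (hole 8.6 mm); neck 10 mm wide up to 15 mm above; then black round grip 18 mm in diameter, 15 to 41 mm above. Pull straight up 40 mm or more. The coupler stands 18 mm beside it: close the fingers along the rig's y.
- tray: Parts tray of bare steel, open on top, 130 (its x) x 190 (its y) x 30 mm, walls and floor 4 to 5 mm thick, fixed to the bench. Origin at the centre of its underside.
- jar: Bystander: closed grease jar, 72 mm in diameter, 85 mm high. Origin at the centre of its underside.
- wrench: Bystander: flat wrench, 200 mm long, lying on the bench between the robot and the rig. Origin under its middle.
- hammer: Bystander: hammer, 300 mm long, lying on the bench beyond the tongue's pivot end. Origin under its middle.
Not all that is in view belongs to the job. Of the things like the tray, leave any that is purple or red; of the rest the larger one is meant.

How it is judged (in metres and radians):
On the way, in this order (a step that is already met when the one before it is completed fails the run):
1. the safety pin rests in the parts tray, let go, with the coupler still down on the ball (x of pin in the frame of tray between -0.065 and 0.065 m and y of pin in the frame of tray between -0.095 and 0.095 m and height (world z) of pin below 0.06 m and contact force between pin and the fingers below 0.05 N and contact force between pin and tray above 0.1 N and height (world z) of coupler below 0.13 m), for 0.2 s.
2. the latch is pulled out far enough to free the ball (over 11 mm) while the coupler is still down on the ball (value of joint latch above 0.011 m and height (world z) of coupler below 0.13 m and contact force between tongue and the fingers above 1 N), for 0.1 s.
3. the coupler is lifted clear of the ball by the gripper, at least 60 mm up (height (world z) of coupler above 0.184 m and contact force between tongue and the fingers above 1 N), for 0.2 s.
At the end, for the whole second after the job is handed in: The gripper still holds the tongue (by its latch handle), the top of the coupler 70 to 150 mm higher than when seated, steady, with nothing else carrying it; the safety pin is at rest in the parts tray; jar, wrench and hammer are within 30 mm of where they were (height (world z) of coupler between 0.194 and 0.274 m and contact force between tongue and the fingers above 2 N and angular speed of tongue below 0.15 rad/s and contact force between tongue and rig below 0.3 N and contact force between tongue and pin below 0.1 N and contact force between tongue and jar below 0.1 N and contact force between tongue and wrench below 0.1 N and contact force between tongue and hammer below 0.1 N and x of pin in the frame of tray between -0.065 and 0.065 m and y of pin in the frame of tray between -0.095 and 0.095 m and height (world z) of pin below 0.06 m and linear speed of pin below 0.02 m/s); the arm keeps its last pose, push and grip.
It fails at once if the jar is moved more than 30 mm (distance of jar from where it was at the start of the episode above 0.03 m).
It fails at once if the wrench is moved more than 30 mm (distance of wrench from where it was at the start of the episode above 0.03 m).
It fails at once if the hammer is moved more than 30 mm (distance of hammer from where it was at the start of the episode above 0.03 m).
It also fails if it takes over 58 s, if anything falls off the work surface, if the arm or the gripper's body presses on something with over 40 N, if the wrist force passes 120 N, or if a joint passes its speed limit or range.

## Working session

There is one attempt and no reset: what is moved stays moved. The work goes in short steps, each a Python script; the robot and the scene stay as the last script left them, time stands still between calls to the robot, and variables do not carry over. Pictures are saved under pics/ and viewed, at most 10 in all, crops included, and the job is handed in when it is done.

```bash
mkdir -p pics; ls; python3 - <<'E'
from plant import bot
import cv2
for n in("side","top"):
    cv2.imwrite(f"pics/{n}0.png",bot.camera(n)[:,:,::-1]); c=bot.get_calibration(n); print(n,c)
print(bot.read_state())
E
```

```text
pics
side {'fx': 356.3499785161925, 'fy': 356.3499785161925, 'cx': 258.76350488618414, 'cy': 192.6748221703976, 'distortion': array([0.01941315, 0.        , 0.        , 0.        , 0.        ]), 'view': array([[ 9.43144030e-01, -3.31886528e-01, -1.81843457e-02,
        -4.12575026e+02],
       [ 1.94033683e-01,  5.05328674e-01,  8.40829270e-01,
        -2.05080230e+02],
       [-2.69870836e-01, -7.96551482e-01,  5.40994887e-01,
        -1.16608390e+03],
       [ 0.00000000e+00,  0.00000000e+00,  0.00000000e+00,
         1.00000000e+00]])}
top {'fx': 454.8017538893051, 'fy': 454.8017538893051, 'cx': 249.16843518407035, 'cy': 198.7541404335712, 'distortion': array([-0.18263528,  0.        ,  0.        ,  0.        ,  0.        ]), 'view': array([[-2.16971144e-02, -9.99661999e-01, -1.43220924e-02,
         2.60772133e+01],
       [ 9.92324476e-01, -2.32778739e-02,  1.21450712e-01,
        -4.52923217e+02],
       [-1.21743049e-01, -1.15770329e-02,  9.92494132e-01,
        -1.77582492e+03],
       [ 0.00000000e+00,  0.00000000e+00,  0.00000000e+00,
         1.00000000e+00]])}
{'t': 0.1, 'joint_pos': array([ 1.63313087e+00,  3.59331216e-01,  1.11616439e-02, -2.81211609e-04,
       -1.22409202e+00, -2.88121311e-01]), 'qvel': array([ 0.0011482 , -0.0005485 ,  0.00088615, -0.0008662 , -0.00080217,
       -0.00015074]), 'tau': array([-1.35780218e-03, -5.84165025e+01,  2.93749130e+01,  7.01555684e+00,
        1.01764721e-02, -4.92874153e-05]), 'tcp_pos': array([151.03813964, 657.4483687 , 225.71583756]), 'eef_rot': array([ 9.93628637e-01, -1.12701271e-01, -2.45862884e-06,  7.44458758e-04]), 'contact_force': array([ 0.76181099,  0.16476412, -0.15918453]), 'moment': array([-0.00860542,  0.00840869, -0.01050691]), 'finger_force': 0.0, 'width': 87.748453567995}
```

View pics/top0.png

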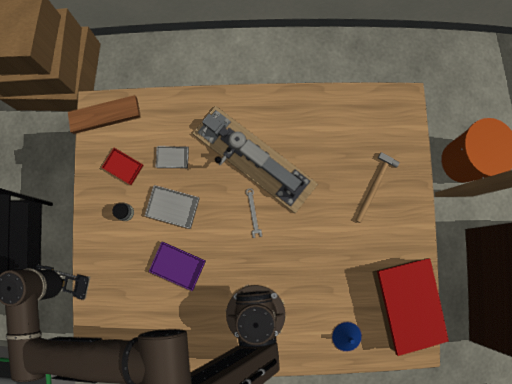

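View pics/side0.png

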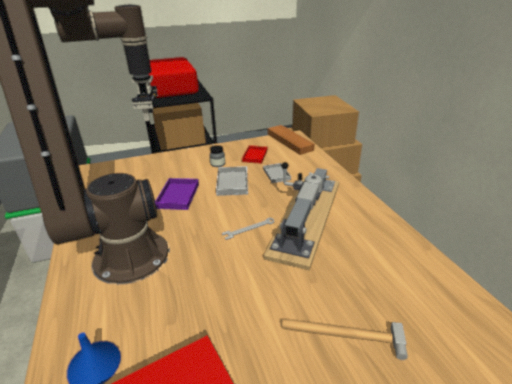

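Top view: the tray candidates are red (123,166), small grey (171,157), large grey (172,207) and purple (177,266). I choose the large grey one at (172,207). The rig runs from its ball end near (212,125) to the pivot end near (295,190), with the latch on the lower left, around (215,158). Next I take close crops.

```bash
cat > h.py <<'E'
import numpy as np, cv2
from plant import bot
def ray(n,px):
    c=bot.get_calibration(n); K=np.array([[c['fx'],0,c['cx']],[0,c['fy'],c['cy']],[0,0,1]])
    u=cv2.undistortPoints(np.array([[px]],float),K,c['distortion'])[0,0]
    V=c['view']; R=V[:3,:3]; o=-R.T@V[:3,3]; d=R.T@np.array([u[0],-u[1],-1]); return o,d/np.linalg.norm(d)
def plane(n,px,z):
    o,d=ray(n,px); return o+d*(z-o[2])/d[2]
def cross(a,b):
    (o,d),(p,e)=ray("top",a),ray("side",b)
    t=np.linalg.lstsq(np.c_[d,-e],p-o,rcond=None)[0]; A,B=o+d*t[0],p+e*t[1]; return (A+B)/2,np.linalg.norm(A-B)
def proj(n,P):
    c=bot.get_calibration(n); K=np.array([[c['fx'],0,c['cx']],[0,c['fy'],c['cy']],[0,0,1]])
    V=c['view']; q=V[:3,:3]@np.asarray(P,float)+V[:3,3]
    return cv2.projectPoints(np.array([[q[0],-q[1],-q[2]]]),np.zeros(3),np.zeros(3),K,c['distortion'])[0].ravel()
E
python3 - <<'E'
import cv2
a=cv2.imread('pics/top0.png');b=cv2.imread('pics/side0.png')
cv2.imwrite('pics/top_c.png',cv2.resize(a[95:220,140:320],None,fx=4.4,fy=4.4,interpolation=cv2.INTER_CUBIC))
cv2.imwrite('pics/side_c.png',cv2.resize(b[140:270,210:345],None,fx=4.4,fy=4.4,interpolation=cv2.INTER_CUBIC))
E
```

```text
(no output)
```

View pics/top_c.png

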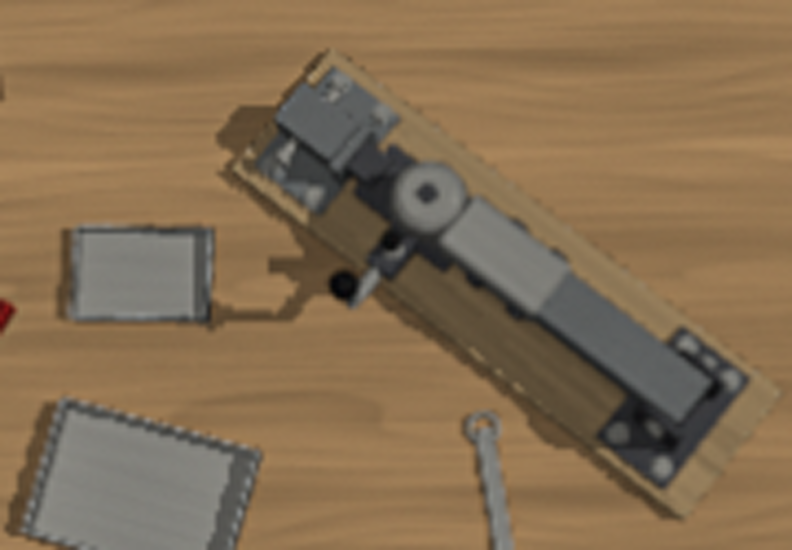

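View pics/side_c.png

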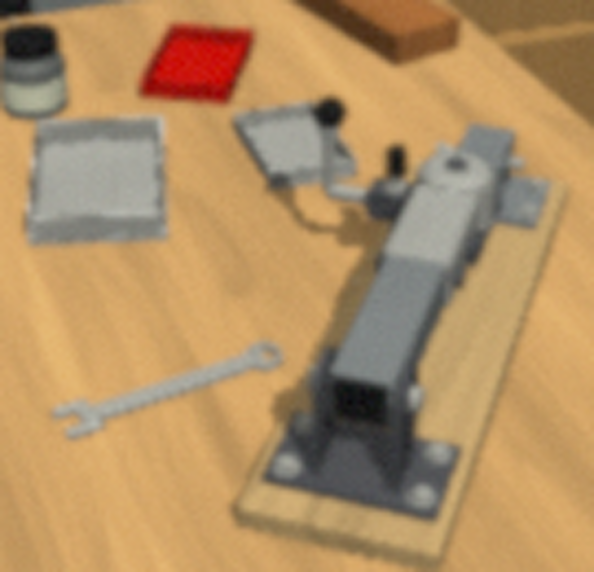

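Top crop (4.4x): knob (344,285), pin grip (390,240), coupler cap (428,193). Side crop: knob (329,112), pin grip (396,160), cap (457,163). In both views the large grey tray is clearly separate from the small one. Next I refine with masks and rays.

```bash
cat > m.py <<'E'
from h import *
a=cv2.imread('pics/top0.png');b=cv2.imread('pics/side0.png')
def blob(im,c,r=6,th=45):
    x,y=np.round(c).astype(int); g=im[y-r:y+r+1,x-r:x+r+1].max(2)
    n,l,s,ce=cv2.connectedComponentsWithStats((g<th).astype(np.uint8))
    i=1+np.argmax(s[1:,4]); return ce[i]+[x-r,y-r],s[i,4],s[i,:4]
T=lambda u,v:(u/4.4+140-.4,v/4.4+95-.4); S=lambda u,v:(u/4.4+210-.4,v/4.4+140-.4)
kt=blob(a,T(344,285)); ks=blob(b,S(329,112)); pt=blob(a,T(390,240),4); ps=blob(b,S(396,160),5)
print(kt,ks,pt,ps,sep='\n')
print('knob',*cross(kt[0],ks[0]),plane('top',kt[0],156))
print('pin grip',*cross(pt[0],ps[0]),'top@132',plane('top',pt[0],128))
C=plane('top',T(428,193),127);print('cap',*cross(T(428,193),S(457,163)),C)
# board corners (top surface z=20)
for p in [(330,50),(222,172),(683,517),(780,393)]: print('board',plane('top',T(*p),20))
# trays: grey mask rectangle in the top picture
hsv=cv2.cvtColor(a,cv2.COLOR_BGR2HSV); m=((hsv[...,1]<45)&(hsv[...,2]>60)).astype(np.uint8)
m[:, :140]=0;m[:,205:]=0;m[:140]=0;m[240:]=0
for c in cv2.findContours(m,0,2)[0]:
    if cv2.contourArea(c)>300:
        box=cv2.boxPoints(cv2.minAreaRect(c)); W=np.array([plane('top',p,30) for p in box]); print('tray',W.round()[:,:2].tolist(),W.mean(0),np.linalg.norm(W[1]-W[0]),np.linalg.norm(W[2]-W[1]))
E
python3 m.py
```

```text
(array([217.67741935, 159.48387097]), np.int32(31), array([3, 4, 6, 7], dtype=int32))
(array([284.25 , 165.375]), np.int32(16), array([4, 5, 5, 4], dtype=int32))
(array([228.7       , 148.76666667]), np.int32(30), array([1, 0, 8, 8], dtype=int32))
(array([299.5, 176.5]), np.int32(8), array([4, 4, 2, 4], dtype=int32))
knob [588.24491751 129.04910837 153.19515399] 0.915819069375793 [588.092998   128.69100674 156.        ]
pin grip [635.91409969  89.56047445 116.31794525] 3.047430244286745 top@132 [634.62309177  88.43330785 128.        ]
cap [675.22048746  56.63817868 124.88720284] 0.4690122569206544 [674.44320305  56.6419926  127.        ]
board [843.40351312 150.20341223  20.        ]
board [728.09244886 251.88847618  20.        ]
board [ 396.72170589 -164.18142713   20.        ]
board [ 507.87386097 -256.64234936   20.        ]
tray [[394.0, 437.0], [520.0, 403.0], [465.0, 216.0], [341.0, 251.0]] [429.97787163 326.49275688  30.        ] 130.26963256305672 195.06235489508694
tray [[678.0, 391.0], [674.0, 263.0], [588.0, 263.0], [591.0, 390.0]] [632.87916821 326.48853411  30.        ] 127.66948856682762 86.66918779759203
```

```bash
cat >> h.py <<'E'
YAW=np.radians(50.6); YR=np.array([np.cos(YAW),np.sin(YAW),0]); XR=np.array([YR[1],-YR[0],0])
BALL=np.array([674.8,56.6,94.]); PIN=np.array([635.,89.3,91.]); TRAY=np.array([430,326.5,0.]); KNOB=np.array([588.2,128.8,156.])
def down(close):  # quaternion: tool down, fingers closing along world angle `close`
    p=close+np.pi/2; return np.array([np.cos(p/2),np.sin(p/2),0,0])
def st():
    s=bot.read_state(); print(round(s['t'],2),s['tcp_pos'].round(1),'w',round(s['width'],1),'ff',round(s['finger_force'],1),'F',s['contact_force'].round(1),'q',s['joint_pos'].round(2))
Z=np.array([0,0,1.])
E
python3 - <<'E'
from h import *
q=down(YAW-np.pi)
print('ball+52',BALL-52*XR,'ball+112',BALL-112*XR)
print(bot.solve_ik(PIN+Z*154,q),[bot.solve_ik(KNOB+Z*60,down(YAW+k)) for k in(np.pi/2,-np.pi/2)])
bot.move_gripper(60,30)
bot.move_ptp(PIN*[1,1,0]+Z*245,q); st()
bot.line_to(PIN*[1,1,0]+Z*150); 
bot.line_to(PIN*[1,1,0]+Z*103,60); bot.pause(.2); st()
bot.move_gripper(0,30); st()
cv2.imwrite('pics/side1.png',cv2.resize(bot.camera('side')[100:270,210:380,::-1],None,fx=3.5,fy=3.5,interpolation=2))
E
```

```text
ball+52 [634.61785418  89.60598669  94.        ] ball+112 [588.25383977 127.68981748  94.        ]
[ 0.4434673   0.29310061 -0.04026671  0.         -1.23742901  0.4396693 ] [array([ 0.53975136,  0.24693604, -0.17087339,  0.        , -1.15298689,
       -1.22741108]), array([ 0.53975136,  0.24693604, -0.17087339,  0.        , -1.15298689,
        1.91418157])]
3.44 [634.9  90.2 244.9] w 60.0 ff 0.0 F [-0.7  0.5 -1.1] q [ 0.44  0.29 -0.04 -0.   -1.24  0.44]
5.36 [635.3  89.4 103.5] w 60.3 ff 0.0 F [ 0.5 -0.2  0.1] q [ 0.44  0.4  -0.22  0.   -0.95  0.44]
6.12 [635.   89.4 103. ] w 17.1 ff 30.0 F [-0.3 -0.1  0.1] q [ 0.44  0.4  -0.22 -0.   -0.95  0.44]
```

View pics/side1.png

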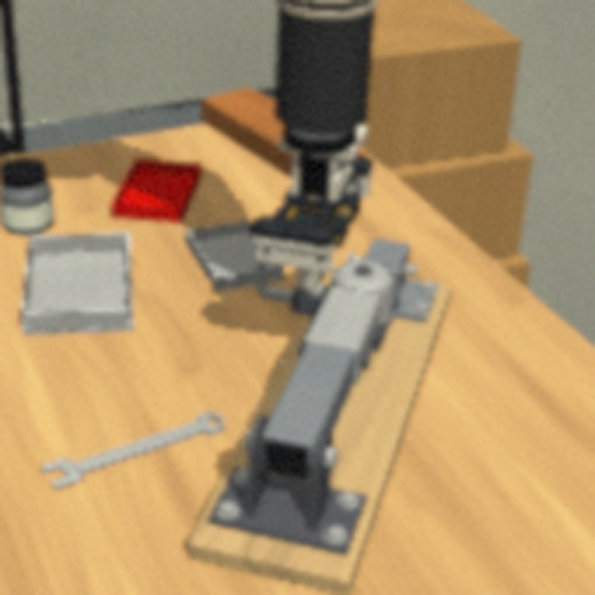

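The side crop shows the fingers closed around the pin beside the coupler, near (320,285). The width of 17 mm matches the 18 mm grip, so I pull it straight up and carry it to the tray.

```bash
python3 - <<'E'
from h import *
bot.line_to(PIN*[1,1,0]+Z*160,60); st()
if bot.read_state()['width']>12:
    bot.line_to(PIN*[1,1,0]+Z*248,120)
    bot.line_to(TRAY+Z*248,200); st()
    bot.line_to(TRAY+Z*90,120); bot.line_to(TRAY+Z*59,50); st()
    bot.move_gripper(70); bot.pause(.2); st()
    bot.line_to(TRAY+Z*230,150); bot.pause(.3); st()
im=bot.camera('side'); im2=bot.camera('top')
cv2.imwrite('pics/both2.png',np.hstack([cv2.resize(im[120:250,180:350,::-1],(520,398),interpolation=2),cv2.resize(im2[180:245,130:175,::-1],(275,398),interpolation=2)]))
E
```

```text
7.27 [634.7  89.2 159.5] w 17.4 ff 30.0 F [-0.5  0.1 -1.4] q [ 0.44  0.35 -0.16 -0.   -1.06  0.44]
9.87 [430.3 326.  247.9] w 17.1 ff 30.0 F [-0.6  0.1 -0.7] q [ 1.01  0.12 -0.25  0.   -1.2  -0.13]
12.1 [430.1 326.6  59. ] w 17.1 ff 30.0 F [-0.3  0.3 -0.6] q [ 1.01  0.31 -0.5   0.   -0.76 -0.13]
13.31 [430.  326.5  59. ] w 69.6 ff 0.0 F [-0.2 -0.2  0. ] q [ 1.01  0.31 -0.5   0.   -0.76 -0.13]
14.9 [429.9 326.4 229.6] w 70.0 ff 0.0 F [-0.1  0.4  0.4] q [ 1.01  0.13 -0.28 -0.   -1.16 -0.13]
```

View pics/both2.png

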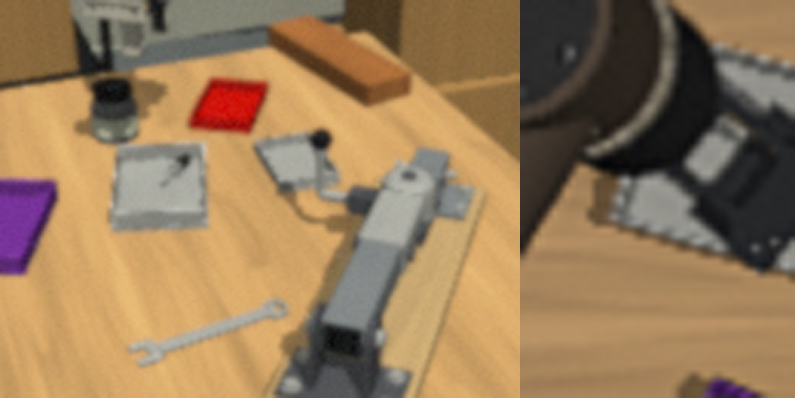

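The pin lies in the large tray, at about (180,168) in the left panel, and the tongue is still seated. Next: the knob.

```bash
python3 - <<'E'
from h import *
q=down(YAW+np.pi/2); k=np.array([588.2,128.4,0])
bot.move_gripper(80,55)
bot.move_ptp(k+Z*235,q); bot.line_to(k+Z*170); bot.line_to(k+Z*136,60); bot.pause(.2); st()
bot.move_gripper(0,55); bot.pause(.2); st()
cv2.imwrite('pics/side3.png',cv2.resize(bot.camera('side')[100:250,210:380,::-1],None,fx=3.5,fy=3.5,interpolation=2))
E
```

```text
17.99 [588.4 128.5 136.4] w 80.0 ff 0.0 F [-0.  -0.2 -0.4] q [ 0.54  0.31 -0.28  0.   -0.98 -1.23]
19.11 [589.5 127.4 136.1] w 25.6 ff 55.0 F [ 7.6 -7.  -3.9] q [ 0.54  0.31 -0.28  0.   -0.98 -1.23]
```

View pics/side3.png

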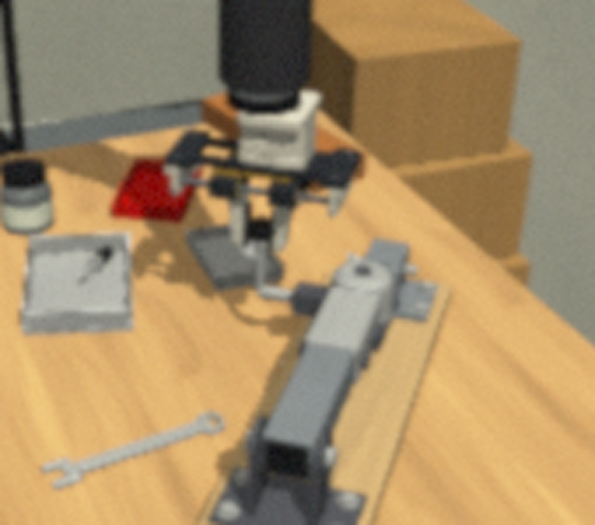

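The knob is gripped between the pads at (258,228) in the crop. The width of 25.6 mm fits a slightly off-equator hold. There is about 10 N of spring preload and 1.6 mm of arm compliance, so I allow for that in the pull.

```bash
python3 - <<'E'
from h import *
k=np.array([588.2,128.4,136]); p0=bot.read_state()['tcp_pos']
def tr(): return -(bot.read_state()['tcp_pos']-p0)@XR
c=17.
bot.line_to(k-XR*c,30); bot.pause(.2); print('travel',tr()); st()
while tr()<14.8 and c<20: c+=.7; bot.line_to(k-XR*c,20); bot.pause(.1); print(c,tr())
bot.pause(.3); st()
E
```

```text
travel 15.81675880006772
20.07 [577.3 137.4 136. ] w 26.0 ff 55.0 F [ 12.7 -10.4  -6.9] q [ 0.57  0.3  -0.3   0.   -0.97 -1.26]
20.38 [577.4 137.4 136.1] w 25.8 ff 55.0 F [ 13.3 -10.9  -7.2] q [ 0.57  0.3  -0.3   0.   -0.97 -1.26]
```

```bash
python3 - <<'E'
from h import *
k=np.array([588.2,128.4,136])-XR*17
for th in np.arange(.03,.376,.03):
    dy=280*np.cos(th)-62*np.sin(th)-280; dz=280*np.sin(th)+62*np.cos(th)-62
    bot.line_to(k+YR*dy+Z*dz,40); 
    if th<.1 or th>.3: st()
bot.pause(.5); st()
cv2.imwrite('pics/side4.png',cv2.resize(bot.camera('side')[80:250,210:380,::-1],None,fx=3.5,fy=3.5,interpolation=2))
E
```

```text
20.74 [576.  135.9 144.5] w 25.5 ff 55.0 F [14.1 -9.8 -8. ] q [ 0.56  0.29 -0.29  0.   -0.99 -1.25]
21.11 [574.7 134.2 152.8] w 25.6 ff 55.0 F [ 13.5 -10.7  -8.1] q [ 0.56  0.28 -0.29  0.   -1.01 -1.25]
21.48 [573.1 132.3 161. ] w 25.4 ff 55.0 F [ 13.8 -10.4  -8.5] q [ 0.56  0.27 -0.28  0.   -1.02 -1.25]
24.04 [557.7 113.6 216. ] w 25.8 ff 55.0 F [14.2 -9.3 -8.5] q [ 0.55  0.19 -0.25  0.   -1.13 -1.24]
24.41 [554.9 110.2 223.4] w 25.9 ff 55.0 F [ 13.6 -10.7  -9.7] q [ 0.54  0.18 -0.24  0.   -1.15 -1.23]
24.77 [552.1 106.7 230.7] w 25.7 ff 55.0 F [13.4 -9.  -9.2] q [ 0.54  0.17 -0.24  0.   -1.16 -1.23]
25.27 [552.1 106.8 230.6] w 25.8 ff 55.0 F [ 13.5 -10.4  -8.6] q [ 0.54  0.17 -0.24  0.   -1.16 -1.23]
```

View pics/side4.png

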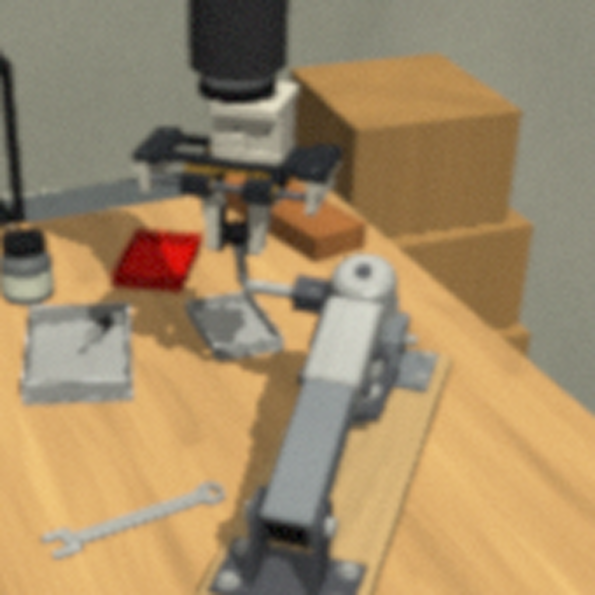

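The tongue is raised about 95 mm off the ball: the dome is at (363,275), the knob is held at (235,235), and the pin is still in the tray. The forces are steady, so I hand in.

```bash
python3 -c "
from plant import bot
print(bot.close_job())"
```

```text
the job is handed in; nothing more can be done
None
```

The job is handed in at about 25 s: the pin lies in the large grey tray, the latch was pulled about 16 mm, and the gripper is holding the coupler steady about 95 mm above the ball; the judge gave no verdict.

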